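# Gauge a timber peg: go and no-go

## Task

Check the beech peg in the steel fork gauge: keeping it upright with its foot just off the table, slide it in through the flared mouth and on through the go gap, then lean it gently (about 8 to 10 N, for a good second) against the no-go gap further in, which must stop it. Never push so hard that the wood is bruised (15 N). Then take it out and stand it upright in the plywood tray, letting go of it there, and leave the other things on the table where they are.

Things in the scene. Friction and masses are not known exactly. Their poses are not given: they have to be found in the camera images.
- peg_center (a point): Centre (half-way up, 45 mm above its foot) of the loose beech peg, 90 mm tall, 40 to 85 g, standing on the table at the start. Round shank 24 mm in diameter from the foot up to 50 mm, foot edge bevelled 1.5 mm; above it a square head. z is up along the peg; x and y are square to the head's flats.
- peg_head (a point): Centre of the peg's square head, 70 mm above its foot: 30 x 30 mm, 40 mm tall (50 to 90 mm above the foot), flats square to x and y. The place to grip it, from above.
- gauge: Steel fork gauge fixed to the table, 36 mm high, 188 mm long, 90 mm wide. Origin on the table, on the middle line of the passage; x runs along the passage from the open mouth (x = -68 mm) to the closed back (102 mm), z up. The passage is open on top and has no floor: the table shows in it. The peg's foot must stay less than 15 mm above the table in there.
- gauge_go (a point): Middle of the go gap, at gauge x = -35 mm, at the gauge's top, 36 mm above the table; axes as the gauge. The gap runs from x = -50 to -20 mm and is 26 mm wide, so the shank passes with 1 mm to spare on each side. Before it, from x = -68 to -50 mm, is the flared mouth, which widens outward to about 52 mm.
- gauge_nogo (a point): Middle of the span where the no-go gap may be, at gauge x = 40 mm, 36 mm up: a dark steel block with two lips 20 mm apart and a brass screw on top (41 mm up), clamped with the lips' front anywhere from x = 20 to 60 mm. Its place is not measured: find it by feel. The peg stops with its axis 6 to 7 mm before the lips. Rigid; it does not yield at 20 N. Before it a chamber 54 mm wide.
- tray: Shallow square plywood tray fixed to the table, 130 x 130 mm outside, 22 mm high, walls 6 mm thick, floor 6 mm thick; origin at the centre of its underside, on the table. Empty at the start; the peg ends standing in it. It and the peg start on opposite sides of the gauge, either way round.
- tin: Bystander: white tin, 84 mm in diameter, 100 mm tall, origin at the centre of its underside.
- hammer: Bystander: hammer lying on the table beyond the gauge, origin at its underside.
- glue: Bystander: white glue bottle, 54 mm in diameter, 130 mm tall, origin at the centre of its underside.
- offcut: Bystander: timber offcut 120 x 55 x 40 mm, origin at the centre of its underside.
Mind the look-alikes: they are no part of the job. Several things look just like the tray: the one meant starts farthest to the robot's right. Leave any purple look-alike of the gauge alone.

How it is judged:
By the outcome, as a careful person would: the job done as asked, in the order asked, and still so for the second after the job is handed in, with the robot touching nothing.
It also fails if it takes over 64 s, if anything falls off the work surface, if the arm or the gripper's body presses on something with over 40 N, if the wrist force passes 120 N, or if a joint passes its speed limit or range.

## Robot

A 6-joint arm with a two-finger parallel gripper is mounted at the origin on the work surface. World frame = base frame: x ahead of the robot, y to its left, z up, the work surface at z = 0. Lengths are in mm, angles in rad, forces in N, time in s.
With the tool pointing down it reaches from about 400 to 925 mm from the base axis. Payload 12.5 kg.
Tool frame: the origin (TCP) lies between the finger pads; the fingertips stand 25 mm ahead of it and the grasp point (between the pads) lies 6 mm ahead of it; z points along the fingers, y is the line along which they close (so a half turn about z gives the same grasp; the last joint's range is limited). The gripper opens to 95 mm and grips with 3 to 60 N. Pads are 20 mm wide; open, the fingers measure 119 mm over their backs; the gripper's body (75 mm by 180 mm) begins 59 mm behind the grasp point.
Start: joints at [1.051, 0.491, 1.559, -0, 1.092, -0.106], TCP at [251.292, 572.273, 239.661] pointing down, gripper open.
Joint ranges: [-3.1, 3.1], [-0.84, 2.19], [0.05, 2.79], [-1.13, 4.28], [0.06, 2.93], [-2.69, 2.69]. Speed limits (rad/s): [2.22, 2.22, 2.79, 3.14, 3.14, 3.14].

## Interface

Orientations are given as [roll, pitch, yaw] about the fixed x, y, z axes, in that order (R = Rz(yaw) Ry(pitch) Rx(roll)).
In Python, from cell import state, read_camera, job_done, cut_out gives the robot as it stands. The module is installed in compiled form; this text tells all that it offers.
- The arm moves only by the tool jog_arm, never from a script. Its argument "motion" is a list of rows, each a list of 2 entries, a list of its own where there are three numbers: the shift along the tool's x, y, z in mm, then the turn about the tool's z in rad. A call has 1 to 5 rows; each row is the pose to reach, as a shift and turn from the pose commanded when the call began, along the tool's axes at that moment; what a row does not reach only later rows make up. A row lasts 1/10 s, in which the tool goes at most 50 mm and 8.59 degrees, less where a joint would pass 70% of its speed; a pose out of reach is approached as far as the arm can. A call with a gripper value outside its range is refused whole. "grip" is the closure, from 0 (fully open) to 1 (shut), set as the call begins (left out, the last holds). The fingers move at their own pace and stop on an object; the grip force is fixed at half the most. Time passes only in rows, so rows that repeat a pose let the fingers close. It gives the time, the measured TCP pose, the force, the opening and the grip force at its end, in the units of the state.
- state(): the state, without advancing time (a new reading comes with each control period).
- read_camera(name): name is "side" or "top"; returns a dict with "img" (384x512x3 uint8, blue, green, red), "vertical_fov" (degrees; the focal length in pixels is half the picture's height over the tangent of half this angle, whatever the lens; pixels are square), "cx", "cy" (the principal point, pixels), "extrinsics" (4x4, takes a point from camera to world coordinates). Camera axes: x right, y up, looking along -z (the intrinsics and any distortion apply to the point x, -y, -z); pixel columns grow to the right and rows downward; lengths in mm; the calibration is good to about 2 mm. A picture is of the moment at which its call begins. There is no depth.
- job_done(): hands the job in; it is judged then, once.
Trained networks look in a picture, given as the dict that the camera call returned (one of the last four; its "shot" number tells which), for a name from the list of things; names that differ only in an ending like _2 or _b are one class to them, and where a whole thing is asked for, a point or a joint stands for the part that bears it (a point fixed in the world has none). Each returns a list of dicts, best first, with "p" (0 to 1); they miss things now and then, are a little off and sometimes report something else, mostly with a low value. They report only what shows in the picture. A call takes as long as a camera call. They do not tell look-alikes from the thing itself.
- cut_out(name, picture): "region" (384x512 bool, what is visible of it) and "box" ([left, top, right, bottom] in pixels, round what is visible of it).
The state is a dict: "t": time; "joints": joint angles; "qvel": joint speeds; "tau": joint torques, N m; "eef_pos": TCP position; "tcp_rot": TCP orientation; "ft_force": force on the tool from outside, world axes, zero at the start; "moment": the same for the moment, N m; "opening": opening from 0.0 (shut) to 1.0 (fully open); "grip_force": force on a finger pad.
Only numpy, scipy, OpenCV 4.12 (cv2) and the standard library are available. Lean on these libraries where they do the work, as an engineer would, in place of code of your own. Each camera call takes 0.05 s, during which the arm holds its last target. There are 200 camera calls.

## Working session

There is one attempt and no reset: what is moved stays moved. The work goes in short steps, Python scripts to look and compute and a tool call to move; the robot and the scene stay as the last step left them, time stands still between calls to the robot, and variables do not carry over. Pictures are saved under pics/ and viewed, at most 10 in all, crops included, and the job is handed in when it is done.

Besides the shell and the picture viewer there is one more tool, called after "Call:" by a JSON object that holds its "op" and its "data", one argument or row to a line. jog_arm: Moves the arm, as the interface text tells. Its arguments: {"type":"object","properties":{"motion":{"type":"array"},"grip":{"type":"number"}},"required":["motion"]}

```bash
mkdir -p pics; cat > h.py <<'E'
import numpy as np, cv2
from cell import state, read_camera, job_done, cut_out
def ray(d,u,v):
    f=192/np.tan(np.radians(d["vertical_fov"])/2); E=np.array(d["extrinsics"])
    r=E[:3,:3]@np.array([(u-d["cx"])/f,-(v-d["cy"])/f,-1]); return E[:3,3],r
def at_z(d,u,v,z):
    o,r=ray(d,u,v); return (o+r*(z-o[2])/r[2])
def proj(d,P):
    f=192/np.tan(np.radians(d["vertical_fov"])/2); E=np.array(d["extrinsics"])
    c=E[:3,:3].T@(np.array(P,float)-E[:3,3]); return d["cx"]-f*c[0]/c[2], d["cy"]+f*c[1]/c[2]
E
python3 - <<'E'
from h import *
np.set_printoptions(precision=2,suppress=True)
im=[]
for n in("top","side"):
    d=read_camera(n); cv2.imwrite(f"pics/{n}1.png",d["img"]); im.append(d["img"])
    print(n,{k:v for k,v in d.items() if k!="img"})
    for t in("peg_head","gauge","tray","gauge_nogo","tin","glue","hammer","offcut"):
        for r in cut_out(t,d):
            b=r["box"]; print(t,round(r["p"],2),b,at_z(d,(b[0]+b[2])/2,(b[1]+b[3])/2,30))
s=state(); print(s)
E
```

```text
top {'vertical_fov': 46.882666654426565, 'cx': 257.16394089392236, 'cy': 185.78276097798096, 'extrinsics': array([[  -0.01,    0.98,   -0.18,  269.62],
       [  -1.  ,   -0.01,    0.  ,    1.83],
       [   0.  ,    0.18,    0.98, 1555.74],
       [   0.  ,    0.  ,    0.  ,    1.  ]]), 'shot': 1}
gauge 0.9 [202.5, 202.9, 229.5, 261.3] [388.97 137.23  30.  ]
gauge 0.6 [245.6, 147.6, 275.0, 203.6] [585.8  -17.17  30.  ]
tray 0.88 [149.3, 164.2, 190.0, 207.1] [552.76 300.59  30.  ]
tray 0.86 [87.0, 128.8, 134.4, 172.7] [680.7  513.03  30.  ]
tray 0.84 [117.2, 234.7, 169.8, 287.8] [292.6  382.53  30.  ]
gauge_nogo 0.95 [200.6, 210.1, 230.5, 261.8] [375.81 138.68  30.  ]
gauge_nogo 0.83 [248.4, 148.9, 273.4, 204.6] [581.65 -19.23  30.  ]
gauge_nogo 0.34 [392.8, 160.0, 423.2, 198.6] [ 567.8 -536.4   30. ]
glue 0.62 [95.3, 184.4, 116.6, 201.3] [529.24 522.03  30.  ]
hammer 0.57 [182.8, 104.8, 256.0, 136.4] [789.24 127.81  30.  ]
hammer 0.53 [95.5, 184.4, 116.8, 202.3] [527.46 521.24  30.  ]
offcut 0.77 [390.2, 158.9, 423.5, 198.3] [ 570.34 -532.53   30.  ]
side {'vertical_fov': 57.7103531
[... 880 characters left out ...]
307.7, 192.4, 332.7, 227.7] [ 777.65 -154.34   30.  ]
glue 0.55 [215.1, 133.8, 228.5, 155.5] [531.12 594.41  30.  ]
glue 0.3 [240.2, 189.1, 290.4, 216.3] [588.02 -46.69  30.  ]
hammer 0.6 [284.0, 164.4, 302.0, 198.2] [758.99  92.8   30.  ]
offcut 0.75 [290.8, 274.0, 329.9, 315.8] [ 568.98 -546.43   30.  ]
{'t': 0.9, 'joints': array([ 1.05,  0.49,  1.56, -0.  ,  1.09, -0.11]), 'qvel': array([ 0.,  0.,  0.,  0., -0.,  0.]), 'tau': array([ -0.  , -61.25, -25.84,   0.07,   0.04,   0.  ]), 'eef_pos': array([251.32, 572.26, 239.67]), 'tcp_rot': array([3.14, 0.  , 2.73]), 'ft_force': array([ 0.43,  0.21, -0.98]), 'moment': array([0.04, 0.02, 0.03]), 'grip_force': 0.0, 'opening': 0.9991291195879872}
```

```bash
python3 - <<'E'
import cv2,numpy as np
a=cv2.imread("pics/top1.png")[90:310,60:460];b=cv2.imread("pics/side1.png")[110:330,120:420]
cv2.imwrite("pics/a.png",cv2.resize(a,None,fx=2,fy=2,interpolation=cv2.INTER_CUBIC));cv2.imwrite("pics/b.png",cv2.resize(b,None,fx=2.6,fy=2.6,interpolation=cv2.INTER_CUBIC))
E
```

```text
(no output)
```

View pics/a.png

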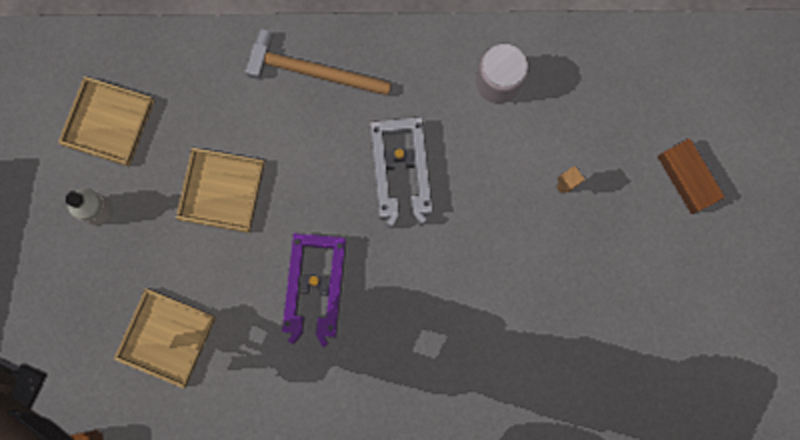

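View pics/b.png

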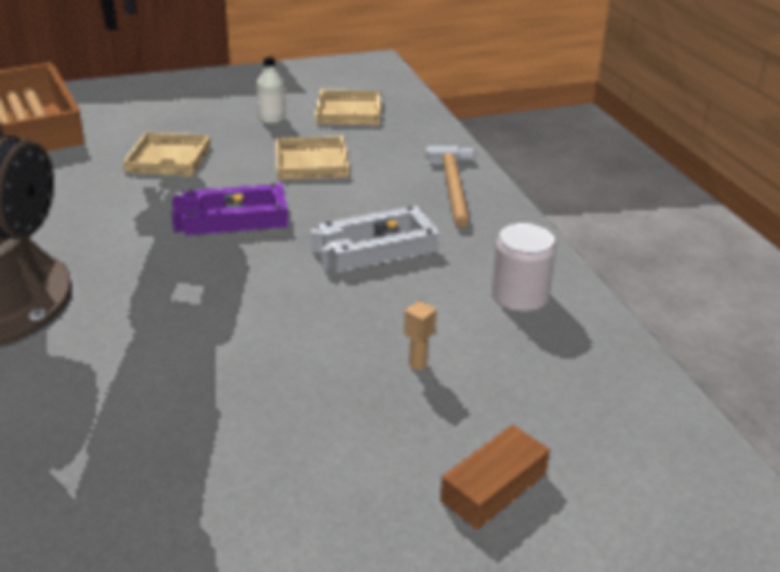

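Trays, in full top-picture pixels: (113,150) at y≈513, (170,185) at y≈300, (142,258) at y≈383. The one meant is at (170,185), because it has the smallest y and so is farthest right. Of the two gauges, the steel one is grey at (260,175). The purple one at (216,232) is left alone. The peg is at (345,180), on the right of the gauge.

```bash
python3 - <<'E'
from h import *
np.set_printoptions(precision=1,suppress=True)
d=read_camera("top"); s=read_camera("side")
a=d["img"]; b=s["img"]
up=lambda i,f:cv2.resize(i,None,fx=f,fy=f,interpolation=cv2.INTER_CUBIC)
c=np.zeros((600,800,3),np.uint8)
def put(i,x,y): c[y:y+i.shape[0],x:x+i.shape[1]]=i
put(up(a[142:208,238:282],9)[:600],0,0)      # gauge 396x594
put(up(a[165:195,330:360],9),400,0)          # peg 270
put(up(a[158:212,145:195],5),400,300)          # tray 250x270
put(up(b[222:258,262:296],5),680-10,0)
cv2.imwrite("pics/c.png",c)
def blob(img,box,lo,hi):
    x0,y0,x1,y1=box; hsv=cv2.cvtColor(img,cv2.COLOR_BGR2HSV); m=cv2.inRange(hsv,lo,hi); z=np.zeros_like(m); z[y0:y1,x0:x1]=m[y0:y1,x0:x1]; return z
m=blob(a,(325,160,365,200),(5,90,60),(25,255,255)); ys,xs=np.nonzero(m); print("peg top blob",xs.min(),xs.max(),ys.min(),ys.max(),len(xs))
for n in("tray","gauge"):
    for r in cut_out(n,d):
        bb=r["box"]
        u=(bb[0]+bb[2])/2
        if 160<u<180 or 250<u<270:
            k=np.array(np.nonzero(r["region"])[::-1]).T.astype(np.float32); rc=cv2.minAreaRect(k); print(n,rc)
            for p in cv2.boxPoints(rc): print(p,at_z(d,*p,22 if n=="tray" else 36))
E
```

```text
Traceback (most recent call last):
ValueError: could not broadcast input array from shape (180,170,3) into shape (180,130,3)
```

```bash
python3 - <<'E'
from h import *
np.set_printoptions(precision=1,suppress=True)
d=read_camera("top"); s=read_camera("side")
a=d["img"]; b=s["img"]
up=lambda i,f:cv2.resize(i,None,fx=f,fy=f,interpolation=cv2.INTER_CUBIC)
c=np.zeros((600,800,3),np.uint8)
def put(i,x,y): c[y:y+i.shape[0],x:x+i.shape[1]]=i
put(up(a[142:208,238:282],9)[:600],0,0)      # gauge 396x594
put(up(a[167:195,332:356],9),400,0)          # peg 216x252
put(up(a[158:212,145:195],5),400,300)          # tray 250x270
put(up(b[222:258,262:296],5),625,0)
cv2.imwrite("pics/c.png",c)
def blob(img,box,lo,hi):
    x0,y0,x1,y1=box; hsv=cv2.cvtColor(img,cv2.COLOR_BGR2HSV); m=cv2.inRange(hsv,lo,hi); z=np.zeros_like(m); z[y0:y1,x0:x1]=m[y0:y1,x0:x1]; return z
m=blob(a,(325,160,365,200),(5,90,60),(25,255,255)); ys,xs=np.nonzero(m); print("peg top blob",xs.min(),xs.max(),ys.min(),ys.max(),len(xs))
for n in("tray","gauge"):
    for r in cut_out(n,d):
        bb=r["box"]
        u=(bb[0]+bb[2])/2
        if 160<u<180 or 250<u<270:
            k=np.array(np.nonzero(r["region"])[::-1]).T.astype(np.float32); rc=cv2.minAreaRect(k); print(n,rc)
            for p in cv2.boxPoints(rc): print(p,at_z(d,*p,22 if n=="tray" else 36))
E
```

```text
peg top blob 339 351 173 185 108
tray ((170.27317810058594, 184.55853271484375), (37.6453971862793, 37.854923248291016), 12.094758033752441)
[147.9 199.1] [507. 377.  22.]
[155.8 162.1] [639.8 353.4  22. ]
[192.6 170. ] [609.9 222.2  22. ]
[184.7 207. ] [478.  247.7  22. ]
gauge ((260.6505126953125, 175.38865661621094), (52.27193069458008, 25.943317413330078), 84.47245788574219)
[245.2 150.6] [675.3  35.3  36. ]
[271.  148.1] [683.6 -56.3  36. ]
[276.1 200.2] [497.1 -70.9  36. ]
[250.3 202.7] [489.2  18.8  36. ]
```

View pics/c.png

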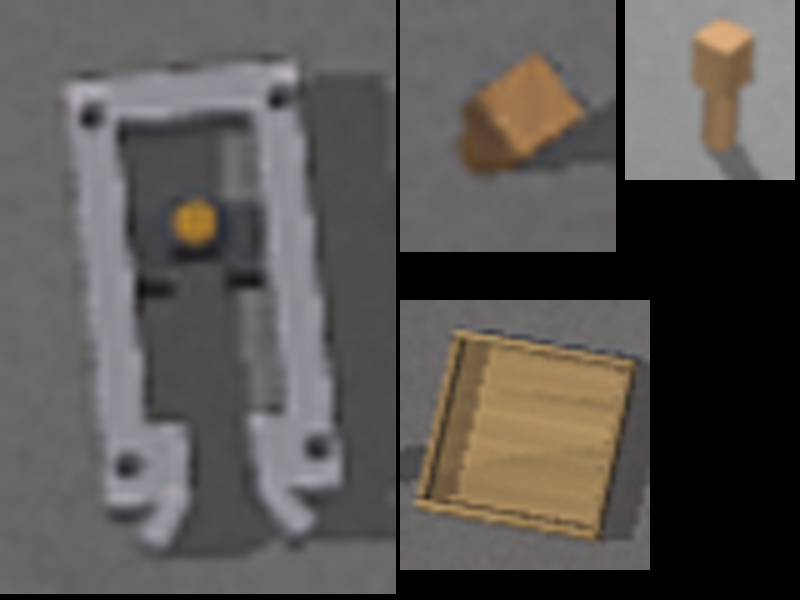

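The crop confirms the grey steel gauge, with go gap ≈(262,192.8) and brass screw ≈(259.7,166.7) in full top pixels. The peg's head top is ≈(346.4,178.2), with flats about 41° mod 90 in world yaw. The tray at (170,184.6) is empty.

```bash
python3 - <<'E'
from h import *
np.set_printoptions(precision=1,suppress=True)
d=read_camera("top"); s=read_camera("side")
o=lambda x,y,X,Y,f:(X+(x+.5)/f-.5,Y+(y+.5)/f-.5)
G=lambda x,y,z:at_z(d,*o(x,y,238,142,9),z)
print("go",G(218,457,36),"L",G(186,457,36),"R",G(250,457,36)); print("tips",G(158,540,36),G(300,530,36))
print("screw top",G(195,222,41),"side",at_z(s,270.4,196.6,41))
print("back corners",G(70,85,36),G(297,65,36),"front outer",G(108,500,36),G(338,485,36))
print("lips",G(157,288,36),G(245,280,36))
print("peg top",at_z(d,*o(534-400,105,332,167,9),90),"side",at_z(s,*o(98,36.5,262,222,5),90))
st=state();print(st["t"],st["eef_pos"],st["tcp_rot"],st["ft_force"])
E
```

```text
go [525.1 -21.6  36. ] L [525.2  -9.2  36. ] R [524.9 -34.   36. ]
tips [492.9   1.9  36. ] [496.2 -52.9  36. ]
screw top [617.1 -13.6  41. ] side [616.3 -24.2  41. ]
back corners [673.9  34.9  36. ] [681.3 -54.5  36. ] front outer [508.6  21.1  36. ] [513.7 -67.8  36. ]
lips [592.    1.4  36. ] [594.9 -32.9  36. ]
peg top [ 561.7 -307.3   90. ] side [ 562.9 -307.5   90. ]
1.3 [251.3 572.3 239.7] [3.1 0.  2.7] [ 1.1 -1.3  0.2]
```

Call:
{"op": "jog_arm", "data": {
  "motion": [
    [[-34,-36,0],0.1],
    [[-68,-73,0],0.2],
    [[-102,-110,0],0.3],
    [[-136,-146,0],0.4],
    [[-170,-183,0],0.443]
  ],
  "grip": 0.0
}}

```text
t: 1.8
eef_pos: [333.5, 334.9, 239.8]
tcp_rot: [3.141, 0.0, 2.282]
ft_force: [0.5, 0.7, 0.2]
opening: 1.0
grip_force: 0.0
```

Call:
{"op": "jog_arm", "data": {
  "motion": [
    [[-42,-17,0],0],
    [[-84,-33,0],0],
    [[-126,-50,0],0],
    [[-168,-66,0],0],
    [[-210,-83,0],0]
  ]
}}

```text
t: 2.3
eef_pos: [408.5, 121.8, 239.9]
tcp_rot: [3.141, 0.0, 2.285]
ft_force: [0.2, 0.9, -0.5]
opening: 1.002
grip_force: 0.0
```

Call:
{"op": "jog_arm", "data": {
  "motion": [
    [[-42,-17,0],0],
    [[-84,-33,0],0],
    [[-126,-50,0],0],
    [[-168,-66,0],0],
    [[-210,-83,0],0]
  ]
}}

```text
t: 2.8
eef_pos: [483.2, -91.5, 239.8]
tcp_rot: [3.141, 0.0, 2.285]
ft_force: [1.5, -0.0, 0.1]
opening: 0.998
grip_force: 0.0
```

Call:
{"op": "jog_arm", "data": {
  "motion": [
    [[-42,-17,15],0],
    [[-84,-33,30],0],
    [[-126,-50,45],0],
    [[-168,-66,60],0],
    [[-210,-83,75],0]
  ]
}}

```text
t: 3.3
eef_pos: [558.1, -304.5, 163.9]
tcp_rot: [3.141, 0.0, 2.285]
ft_force: [0.6, 0.6, 0.6]
opening: 1.002
grip_force: 0.0
```

```bash
cat >> h.py <<'E'
def plan(x,y,z,yawdeg):
    s=state(); p=s["eef_pos"]; w=s["tcp_rot"][2]; D=np.array([x,y,z])-p
    c,n=np.cos(w),np.sin(w)
    t=(w-np.radians(yawdeg)+np.pi)%(2*np.pi)-np.pi
    print("t",s["t"],"pos",p.round(1),"rot",s["tcp_rot"].round(4),"F",s["ft_force"].round(1),"open",round(s["opening"],3),"| shift",np.round([c*D[0]+n*D[1],n*D[0]-c*D[1],-D[2]],1),"turn",round(t,3))
E
python3 - <<'E'
from h import *
plan(562.5,-307.3,77,131)
E
```

```text
t 3.3 pos [ 558.1 -304.5  163.9] rot [3.1414e+00 1.0000e-04 2.2846e+00] F [0.6 0.6 0.6] open 1.002 | shift [-5.   1.5 86.9] turn -0.002
```

Call:
{"op": "jog_arm", "data": {
  "motion": [
    [[-5,1.5,30],0],
    [[-5,1.5,60],0],
    [[-5,1.5,80],0],
    [[-5,1.5,87],0],
    [[-5,1.5,87],0]
  ]
}}

```text
t: 3.8
eef_pos: [561.9, -305.2, 77.0]
tcp_rot: [-3.141, -0.001, 2.285]
ft_force: [0.5, -0.3, 0.5]
opening: 1.003
grip_force: 0.0
```

Call:
{"op": "jog_arm", "data": {
  "motion": [
    [[0,0,0],0],
    [[0,0,0],0],
    [[0,0,0],0],
    [[0,0,0],0],
    [[0,0,0],0]
  ],
  "grip": 1.0
}}

```text
t: 4.3
eef_pos: [562.2, -305.4, 78.0]
tcp_rot: [3.141, 0.0, 2.285]
ft_force: [0.0, -0.8, -0.6]
opening: 0.636
grip_force: 0.0
```

Call:
{"op": "jog_arm", "data": {
  "motion": [
    [[0,0,0],0],
    [[0,0,0],0],
    [[0,0,0],0]
  ]
}}

```text
t: 4.6
eef_pos: [562.1, -305.4, 77.6]
tcp_rot: [3.142, -0.0, 2.285]
ft_force: [0.1, -1.0, 1.0]
opening: 0.381
grip_force: 0.0
```

Call:
{"op": "jog_arm", "data": {
  "motion": [
    [[0,0,0],0],
    [[0,0,0],0],
    [[0,0,0],0]
  ]
}}

```text
t: 4.9
eef_pos: [562.0, -305.4, 77.6]
tcp_rot: [3.141, -0.0, 2.285]
ft_force: [-0.0, -0.3, -0.4]
opening: 0.322
grip_force: 29.1
```

Call:
{"op": "jog_arm", "data": {
  "motion": [
    [[0,0,0],0],
    [[0,0,0],0],
    [[0,0,0],0]
  ],
  "grip": 0.4
}}

```text
t: 5.2
eef_pos: [562.1, -305.3, 77.6]
tcp_rot: [3.142, -0.0, 2.285]
ft_force: [0.1, 0.6, 0.7]
opening: 0.518
grip_force: 0.0
```

```bash
python3 - <<'E'
from h import *
plan(562,-305.4,77,41)
d=read_camera("side"); s=d["img"][200:260,240:320]
t=read_camera("top")["img"][150:210,310:390]
cv2.imwrite("pics/d.png",np.hstack([cv2.resize(i,None,fx=5,fy=5,interpolation=cv2.INTER_CUBIC) for i in(s,t)]))
E
```

```text
t 5.2 pos [ 562.1 -305.3   77.6] rot [ 3.1415 -0.      2.2849] F [0.1 0.6 0.7] open 0.518 | shift [ 0.  -0.1  0.6] turn 1.569
```

View pics/d.png

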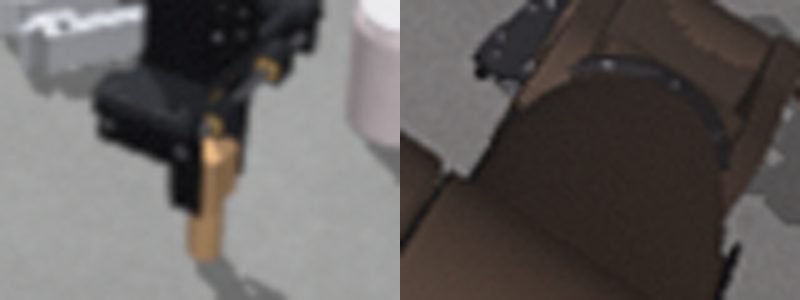

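The peg stands upright between the fingers (side crop ≈(205,200)) with its flats aligned to the pads. Next I turn 90° and grip again, which centres it in the other axis too.

Call:
{"op": "jog_arm", "data": {
  "motion": [
    [[0,0,0],0.145],
    [[0,0,0],0.29],
    [[0,0,0],0.435],
    [[0,0,0],0.58],
    [[0,0,0],0.725]
  ]
}}

```text
t: 5.8
eef_pos: [562.1, -305.3, 77.6]
tcp_rot: [3.142, -0.0, 1.554]
ft_force: [-0.1, 0.4, 0.5]
opening: 0.599
grip_force: 0.0
```

Call:
{"op": "jog_arm", "data": {
  "motion": [
    [[0,0,0],0.145],
    [[0,0,0],0.29],
    [[0,0,0],0.435],
    [[0,0,0],0.58],
    [[0,0,0],0.725]
  ]
}}

```text
t: 6.3
eef_pos: [562.1, -305.4, 77.6]
tcp_rot: [-3.142, -0.0, 0.829]
ft_force: [-0.5, 0.4, -0.7]
opening: 0.602
grip_force: 0.0
```

Call:
{"op": "jog_arm", "data": {
  "motion": [
    [[0,0,0],0.12],
    [[0,0,0],0.12],
    [[0,0,0],0.12]
  ]
}}

```text
t: 6.6
eef_pos: [562.1, -305.4, 77.6]
tcp_rot: [3.142, -0.0, 0.718]
ft_force: [0.2, 0.6, -0.3]
opening: 0.601
grip_force: 0.0
```

Call:
{"op": "jog_arm", "data": {
  "motion": [
    [[0,0,0],0],
    [[0,0,0],0],
    [[0,0,0],0],
    [[0,0,0],0],
    [[0,0,0],0]
  ],
  "grip": 1.0
}}

```text
t: 7.1
eef_pos: [562.1, -305.3, 77.6]
tcp_rot: [-3.142, -0.0, 0.715]
ft_force: [0.4, 0.4, 0.6]
opening: 0.322
grip_force: 29.3
```

Call:
{"op": "jog_arm", "data": {
  "motion": [
    [[0,0,0],0],
    [[0,0,0],0]
  ]
}}

```text
t: 7.3
eef_pos: [562.1, -305.4, 77.6]
tcp_rot: [-3.142, -0.0, 0.715]
ft_force: [0.1, 0.0, -0.4]
opening: 0.319
grip_force: 29.3
```

```bash
python3 - <<'E'
from h import *
plan(460,-27.4,157,94.7)
E
```

```text
t 7.3 pos [ 562.1 -305.4   77.6] rot [-3.1416e+00 -1.0000e-04  7.1490e-01] F [ 0.1  0.  -0.4] open 0.319 | shift [ 105.1 -276.8  -79.4] turn -0.938
```

Call:
{"op": "jog_arm", "data": {
  "motion": [
    [[0,0,-15],0],
    [[8,-20,-30],-0.05],
    [[20,-50,-40],-0.19],
    [[35,-92,-40],-0.33],
    [[50,-132,-40],-0.47]
  ]
}}

```text
t: 7.8
eef_pos: [512.7, -171.8, 118.9]
tcp_rot: [3.14, -0.0, 1.19]
ft_force: [0.6, 0.8, -0.8]
opening: 0.318
grip_force: 29.3
```

```bash
python3 - <<'E'
from h import *
plan(455,-27.5,117.6,94.7)
E
```

```text
t 7.8 pos [ 512.7 -171.8  118.9] rot [ 3.14   -0.      1.1898] F [ 0.6  0.8 -0.8] open 0.318 | shift [ 112.5 -107.3    1.3] turn -0.463
```

Call:
{"op": "jog_arm", "data": {
  "motion": [
    [[30,-29,0],-0.12],
    [[60,-57,0],-0.24],
    [[90,-86,0],-0.36],
    [[112,-107,0],-0.465],
    [[112,-107,0],-0.465]
  ]
}}

```text
t: 8.3
eef_pos: [455.0, -26.3, 118.6]
tcp_rot: [-3.141, -0.0, 1.656]
ft_force: [0.2, -0.2, -1.2]
opening: 0.323
grip_force: 29.3
```

Call:
{"op": "jog_arm", "data": {
  "motion": [
    [[0,0,12],0],
    [[0,0,24],0],
    [[0,0,35],0],
    [[0,0,35],0]
  ]
}}

```text
t: 8.7
eef_pos: [456.3, -29.2, 81.9]
tcp_rot: [-3.14, -0.0, 1.649]
ft_force: [-0.0, 0.4, -1.0]
opening: 0.32
grip_force: 29.3
```

```bash
python3 - <<'E'
from h import *
np.set_printoptions(precision=1,suppress=True)
plan(455,-27.5,81.6,94.7)
d=read_camera("top"); s=read_camera("side")
t=cv2.resize(d["img"][140:220,230:290],None,fx=6,fy=6,interpolation=cv2.INTER_CUBIC)
b=cv2.resize(s["img"][160:220,225:300],None,fx=5.7,fy=5.7,interpolation=cv2.INTER_CUBIC)
c=np.zeros((480,800,3),np.uint8); c[:,:360]=t; c[:b.shape[0],365:365+b.shape[1]]=b
cv2.imwrite("pics/e.png",c)
print("foot proj side",proj(s,(455,-27.5,4)),"go side",proj(s,(525,-21.8,36)))
E
```

```text
t 8.7 pos [456.3 -29.2  81.9] rot [-3.1 -0.   1.6] F [-0.   0.4 -1. ] open 0.32 | shift [ 1.8 -1.2  0.3] turn -0.004
foot proj side (np.float64(232.06244053104834), np.float64(210.3999605447065)) go side (np.float64(248.53238274772295), np.float64(200.46611362401293))
```

View pics/e.png

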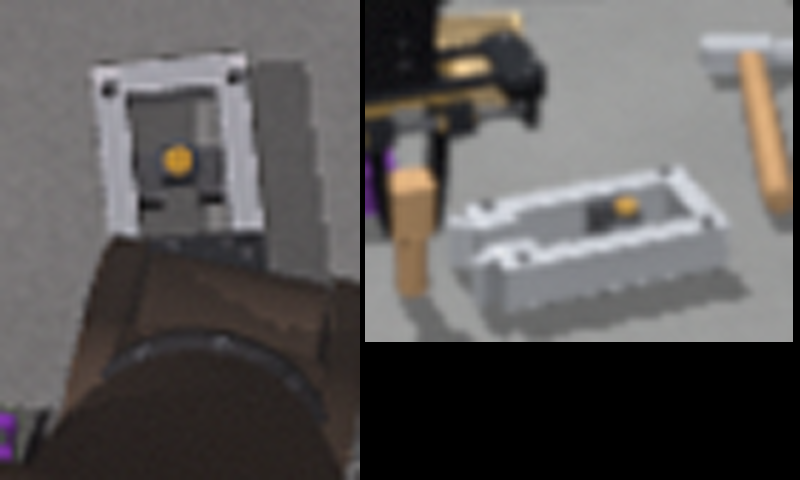

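The peg is upright just in front of the mouth (side crop (412,290)) and in line with the passage. I'll advance now.

Call:
{"op": "jog_arm", "data": {
  "motion": [
    [[1.8,10,0],-0.004],
    [[1.8,20,0],-0.004],
    [[1.8,30,0],-0.004],
    [[1.8,38,0],-0.004],
    [[1.8,40,0],-0.004]
  ]
}}

```text
t: 9.3
eef_pos: [497.2, -23.8, 82.6]
tcp_rot: [3.141, 0.0, 1.654]
ft_force: [0.5, 0.4, 0.2]
opening: 0.32
grip_force: 29.3
```

Call:
{"op": "jog_arm", "data": {
  "motion": [
    [[0,1,0],0],
    [[0,2,0],0],
    [[0,3,0],0],
    [[0,4,0],0],
    [[0,4,0],0]
  ]
}}

```text
t: 9.8
eef_pos: [500.1, -23.6, 82.7]
tcp_rot: [3.141, -0.0, 1.654]
ft_force: [0.0, -1.1, -1.4]
opening: 0.317
grip_force: 29.3
```

Call:
{"op": "jog_arm", "data": {
  "motion": [
    [[0,1,0],0],
    [[0,2,0],0],
    [[0,3,0],0],
    [[0,4,0],0],
    [[0,4,0],0]
  ]
}}

```text
t: 10.3
eef_pos: [504.2, -23.2, 82.6]
tcp_rot: [3.141, -0.0, 1.654]
ft_force: [-0.1, -0.0, -0.4]
opening: 0.319
grip_force: 29.3
```

Call:
{"op": "jog_arm", "data": {
  "motion": [
    [[0,1,0],0],
    [[0,2,0],0],
    [[0,3,0],0],
    [[0,3,0],0]
  ]
}}

```text
t: 10.7
eef_pos: [507.2, -23.0, 82.6]
tcp_rot: [3.141, -0.0, 1.654]
ft_force: [-0.5, 0.1, -1.0]
opening: 0.317
grip_force: 29.3
```

Call:
{"op": "jog_arm", "data": {
  "motion": [
    [[0,1,0],0],
    [[0,2,0],0],
    [[0,3,0],0],
    [[0,3,0],0]
  ]
}}

```text
t: 11.1
eef_pos: [510.2, -22.7, 82.6]
tcp_rot: [3.141, -0.0, 1.654]
ft_force: [-0.1, 0.3, -0.7]
opening: 0.318
grip_force: 29.3
```

Call:
{"op": "jog_arm", "data": {
  "motion": [
    [[0,1,0],0],
    [[0,2,0],0],
    [[0,3,0],0],
    [[0,3,0],0]
  ]
}}

```text
t: 11.5
eef_pos: [513.2, -22.5, 82.6]
tcp_rot: [3.141, -0.0, 1.654]
ft_force: [-0.2, -0.2, -1.3]
opening: 0.321
grip_force: 29.3
```

Call:
{"op": "jog_arm", "data": {
  "motion": [
    [[0,1,0],0],
    [[0,2,0],0],
    [[0,3,0],0],
    [[0,4,0],0],
    [[0,4,0],0]
  ]
}}

```text
t: 12.0
eef_pos: [517.2, -22.1, 82.6]
tcp_rot: [3.141, -0.0, 1.654]
ft_force: [-0.7, 0.0, -0.3]
opening: 0.32
grip_force: 29.3
```

Call:
{"op": "jog_arm", "data": {
  "motion": [
    [[0,1,0],0],
    [[0,2,0],0],
    [[0,3,0],0],
    [[0,4,0],0],
    [[0,4,0],0]
  ]
}}

```text
t: 12.5
eef_pos: [521.1, -21.8, 82.6]
tcp_rot: [3.141, -0.0, 1.654]
ft_force: [0.7, -0.3, -0.7]
opening: 0.317
grip_force: 29.3
```

Call:
{"op": "jog_arm", "data": {
  "motion": [
    [[0,1,0],0],
    [[0,2,0],0],
    [[0,3,0],0],
    [[0,4,0],0],
    [[0,5,0],0]
  ]
}}

```text
t: 13.0
eef_pos: [526.1, -21.4, 82.6]
tcp_rot: [3.142, -0.0, 1.654]
ft_force: [0.2, 0.0, 0.3]
opening: 0.318
grip_force: 29.3
```

Call:
{"op": "jog_arm", "data": {
  "motion": [
    [[0,1,0],0],
    [[0,2,0],0],
    [[0,3,0],0],
    [[0,4,0],0],
    [[0,5,0],0]
  ]
}}

```text
t: 13.5
eef_pos: [531.0, -21.0, 82.6]
tcp_rot: [3.142, -0.0, 1.654]
ft_force: [-0.4, 0.0, -0.8]
opening: 0.318
grip_force: 29.3
```

Call:
{"op": "jog_arm", "data": {
  "motion": [
    [[0,1,0],0],
    [[0,2,0],0],
    [[0,3,0],0],
    [[0,4,0],0],
    [[0,5,0],0]
  ]
}}

```text
t: 14.0
eef_pos: [536.0, -20.6, 82.6]
tcp_rot: [3.142, -0.0, 1.654]
ft_force: [-0.6, 0.4, -0.7]
opening: 0.319
grip_force: 29.3
```

Call:
{"op": "jog_arm", "data": {
  "motion": [
    [[0,2,0],0],
    [[0,4,0],0],
    [[0,6,0],0],
    [[0,8,0],0],
    [[0,10,0],0]
  ]
}}

```text
t: 14.5
eef_pos: [546.1, -19.7, 82.6]
tcp_rot: [3.142, -0.0, 1.654]
ft_force: [-0.4, -0.6, -0.6]
opening: 0.321
grip_force: 29.3
```

Call:
{"op": "jog_arm", "data": {
  "motion": [
    [[0,2,0],0],
    [[0,4,0],0],
    [[0,6,0],0],
    [[0,8,0],0],
    [[0,10,0],0]
  ]
}}

```text
t: 15.0
eef_pos: [556.0, -18.9, 82.6]
tcp_rot: [3.142, -0.0, 1.654]
ft_force: [0.2, 0.3, -0.6]
opening: 0.322
grip_force: 29.3
```

Call:
{"op": "jog_arm", "data": {
  "motion": [
    [[0,3,0],0],
    [[0,6,0],0],
    [[0,8,0],0],
    [[0,9,0],0],
    [[0,10,0],0]
  ]
}}

```text
t: 15.5
eef_pos: [565.9, -18.1, 82.6]
tcp_rot: [-3.142, -0.0, 1.654]
ft_force: [-0.5, -0.5, -1.1]
opening: 0.316
grip_force: 29.3
```

Call:
{"op": "jog_arm", "data": {
  "motion": [
    [[0,1,0],0],
    [[0,2,0],0],
    [[0,3,0],0],
    [[0,4,0],0],
    [[0,4,0],0]
  ]
}}

```text
t: 16.0
eef_pos: [569.9, -17.7, 82.6]
tcp_rot: [3.141, -0.0, 1.654]
ft_force: [-0.2, -0.4, -1.3]
opening: 0.321
grip_force: 29.3
```

Call:
{"op": "jog_arm", "data": {
  "motion": [
    [[0,1,0],0],
    [[0,2,0],0],
    [[0,3,0],0],
    [[0,4,0],0],
    [[0,5,0],0]
  ]
}}

```text
t: 16.5
eef_pos: [574.9, -17.3, 82.6]
tcp_rot: [3.142, -0.0, 1.654]
ft_force: [-0.1, -0.1, -0.8]
opening: 0.318
grip_force: 29.3
```

Call:
{"op": "jog_arm", "data": {
  "motion": [
    [[0,0.5,0],0],
    [[0,1,0],0],
    [[0,1,0],0]
  ]
}}

```text
t: 16.8
eef_pos: [575.9, -17.3, 82.6]
tcp_rot: [3.142, -0.0, 1.654]
ft_force: [-0.3, -0.6, -0.9]
opening: 0.318
grip_force: 29.3
```

Call:
{"op": "jog_arm", "data": {
  "motion": [
    [[0,0.5,0],0],
    [[0,1,0],0],
    [[0,1.5,0],0],
    [[0,1.5,0],0]
  ]
}}

```text
t: 17.2
eef_pos: [577.4, -17.1, 82.6]
tcp_rot: [3.141, -0.0, 1.654]
ft_force: [0.6, 1.0, -1.6]
opening: 0.32
grip_force: 29.3
```

Call:
{"op": "jog_arm", "data": {
  "motion": [
    [[0,0.5,0],0],
    [[0,1,0],0],
    [[0,1.5,0],0],
    [[0,1.5,0],0]
  ]
}}

```text
t: 17.6
eef_pos: [578.9, -17.0, 82.6]
tcp_rot: [3.142, -0.0, 1.654]
ft_force: [0.5, 0.3, 0.1]
opening: 0.32
grip_force: 29.3
```

Call:
{"op": "jog_arm", "data": {
  "motion": [
    [[0,0.4,0],0],
    [[0,0.8,0],0],
    [[0,1.2,0],0],
    [[0,1.2,0],0]
  ]
}}

```text
t: 18.0
eef_pos: [580.1, -16.9, 82.6]
tcp_rot: [3.141, -0.0, 1.654]
ft_force: [-0.2, -0.2, 0.3]
opening: 0.319
grip_force: 29.3
```

Call:
{"op": "jog_arm", "data": {
  "motion": [
    [[0,0.4,0],0],
    [[0,0.8,0],0],
    [[0,1.2,0],0],
    [[0,1.2,0],0]
  ]
}}

```text
t: 18.4
eef_pos: [581.2, -16.8, 82.6]
tcp_rot: [3.142, -0.0, 1.654]
ft_force: [0.5, -0.2, -1.0]
opening: 0.323
grip_force: 29.3
```

Call:
{"op": "jog_arm", "data": {
  "motion": [
    [[0,0.4,0],0],
    [[0,0.8,0],0],
    [[0,1.2,0],0],
    [[0,1.2,0],0]
  ]
}}

```text
t: 18.8
eef_pos: [582.5, -16.7, 82.6]
tcp_rot: [3.141, -0.0, 1.654]
ft_force: [-0.7, 0.5, -0.1]
opening: 0.318
grip_force: 29.3
```

Call:
{"op": "jog_arm", "data": {
  "motion": [
    [[0,0.4,0],0],
    [[0,0.8,0],0],
    [[0,1,0],0],
    [[0,1,0],0]
  ]
}}

```text
t: 19.2
eef_pos: [583.4, -16.7, 82.6]
tcp_rot: [3.142, -0.0, 1.654]
ft_force: [-0.0, -0.0, -0.3]
opening: 0.322
grip_force: 29.3
```

Call:
{"op": "jog_arm", "data": {
  "motion": [
    [[0,0.4,0],0],
    [[0,0.8,0],0],
    [[0,1,0],0],
    [[0,1,0],0]
  ]
}}

```text
t: 19.6
eef_pos: [584.4, -16.5, 82.6]
tcp_rot: [3.142, -0.0, 1.654]
ft_force: [0.4, -0.7, -0.0]
opening: 0.321
grip_force: 29.3
```

Call:
{"op": "jog_arm", "data": {
  "motion": [
    [[0,0.4,0],0],
    [[0,0.8,0],0],
    [[0,1,0],0],
    [[0,1,0],0]
  ]
}}

```text
t: 20.0
eef_pos: [585.4, -16.5, 82.6]
tcp_rot: [3.142, -0.0, 1.654]
ft_force: [-0.1, -0.0, -0.3]
opening: 0.322
grip_force: 29.3
```

Call:
{"op": "jog_arm", "data": {
  "motion": [
    [[0,0.4,0],0],
    [[0,0.8,0],0],
    [[0,1,0],0],
    [[0,1,0],0]
  ]
}}

```text
t: 20.4
eef_pos: [586.4, -16.4, 82.6]
tcp_rot: [3.141, -0.0, 1.654]
ft_force: [0.4, -0.2, -1.4]
opening: 0.321
grip_force: 29.3
```

Call:
{"op": "jog_arm", "data": {
  "motion": [
    [[0,0.4,0],0],
    [[0,0.8,0],0],
    [[0,1,0],0],
    [[0,1,0],0]
  ]
}}

```text
t: 20.8
eef_pos: [587.4, -16.3, 82.6]
tcp_rot: [3.142, -0.0, 1.654]
ft_force: [-0.5, 0.5, -0.4]
opening: 0.318
grip_force: 29.3
```

Call:
{"op": "jog_arm", "data": {
  "motion": [
    [[0,0.4,0],0],
    [[0,0.8,0],0],
    [[0,1,0],0],
    [[0,1,0],0]
  ]
}}

```text
t: 21.2
eef_pos: [588.4, -16.2, 82.6]
tcp_rot: [3.141, -0.0, 1.654]
ft_force: [0.0, 0.0, -0.3]
opening: 0.315
grip_force: 29.3
```

Call:
{"op": "jog_arm", "data": {
  "motion": [
    [[0,0.4,0],0],
    [[0,0.8,0],0],
    [[0,1,0],0],
    [[0,1,0],0]
  ]
}}

```text
t: 21.6
eef_pos: [589.4, -16.1, 82.6]
tcp_rot: [3.142, -0.0, 1.654]
ft_force: [0.7, 0.4, -0.3]
opening: 0.321
grip_force: 29.3
```

Call:
{"op": "jog_arm", "data": {
  "motion": [
    [[0,0.4,0],0],
    [[0,0.8,0],0],
    [[0,1,0],0],
    [[0,1,0],0]
  ]
}}

```text
t: 22.0
eef_pos: [590.3, -16.0, 82.6]
tcp_rot: [-3.141, -0.0, 1.654]
ft_force: [-1.1, -0.1, -1.0]
opening: 0.318
grip_force: 29.3
```

Call:
{"op": "jog_arm", "data": {
  "motion": [
    [[0,0.3,0],0],
    [[0,0.6,0],0],
    [[0,0.6,0],0],
    [[0,0.6,0],0]
  ]
}}

```text
t: 22.4
eef_pos: [590.8, -15.9, 82.6]
tcp_rot: [-3.141, -0.0, 1.654]
ft_force: [-1.3, 1.5, -1.7]
opening: 0.319
grip_force: 29.3
```

Call:
{"op": "jog_arm", "data": {
  "motion": [
    [[0,0.25,0],0],
    [[0,0.5,0],0],
    [[0,0.5,0],0],
    [[0,0.5,0],0]
  ]
}}

```text
t: 22.8
eef_pos: [591.1, -15.9, 82.5]
tcp_rot: [-3.141, -0.0, 1.654]
ft_force: [-4.7, 1.6, -0.4]
opening: 0.324
grip_force: 29.3
```

Call:
{"op": "jog_arm", "data": {
  "motion": [
    [[0,0.2,0],0],
    [[0,0.4,0],0],
    [[0,0.4,0],0],
    [[0,0.4,0],0]
  ]
}}

```text
t: 23.2
eef_pos: [591.3, -15.9, 82.5]
tcp_rot: [-3.14, -0.0, 1.654]
ft_force: [-6.5, 0.3, 0.6]
opening: 0.319
grip_force: 29.3
```

Call:
{"op": "jog_arm", "data": {
  "motion": [
    [[0,0.2,0],0],
    [[0,0.35,0],0],
    [[0,0.35,0],0],
    [[0,0.35,0],0]
  ]
}}

```text
t: 23.6
eef_pos: [591.5, -15.9, 82.5]
tcp_rot: [-3.14, -0.0, 1.654]
ft_force: [-7.0, -0.8, 2.0]
opening: 0.317
grip_force: 29.4
```

Call:
{"op": "jog_arm", "data": {
  "motion": [
    [[0,0.15,0],0],
    [[0,0.3,0],0],
    [[0,0.3,0],0],
    [[0,0.3,0],0]
  ]
}}

```text
t: 24.0
eef_pos: [591.5, -15.7, 82.4]
tcp_rot: [-3.139, -0.001, 1.654]
ft_force: [-6.3, 1.9, 1.6]
opening: 0.314
grip_force: 30.0
```

```bash
python3 - <<'E'
from h import *
for i in range(5):
    d=read_camera("side"); s=state(); print(s["t"],s["eef_pos"].round(2),s["ft_force"].round(1),s["moment"].round(2),s["tcp_rot"].round(4),s["grip_force"])
cv2.imwrite("pics/f.png",cv2.resize(d["img"][160:220,240:300],None,fx=9,fy=9,interpolation=cv2.INTER_CUBIC))
E
```

```text
24.05 [591.54 -15.71  82.37] [-7.   1.5  1.5] [0.24 1.61 0.04] [-3.1392e+00 -6.0000e-04  1.6540e+00] 29.99512553215027
24.1 [591.54 -15.75  82.35] [-7.5  1.9  0.8] [0.21 1.65 0.02] [-3.1392e+00 -6.0000e-04  1.6539e+00] 29.994964599609375
24.15 [591.54 -15.72  82.39] [-6.   1.1  0.9] [0.23 1.65 0.04] [-3.1392e+00 -6.0000e-04  1.6541e+00] 29.995014667510986
24.2 [591.53 -15.72  82.36] [-6.9  1.5  0.9] [0.22 1.59 0.01] [-3.1391e+00 -6.0000e-04  1.6540e+00] 29.994964599609375
24.25 [591.53 -15.71  82.38] [-6.7  1.8  0.6] [0.29 1.58 0.04] [-3.1392e+00 -5.0000e-04  1.6541e+00] 29.994919002056122
```

View pics/f.png

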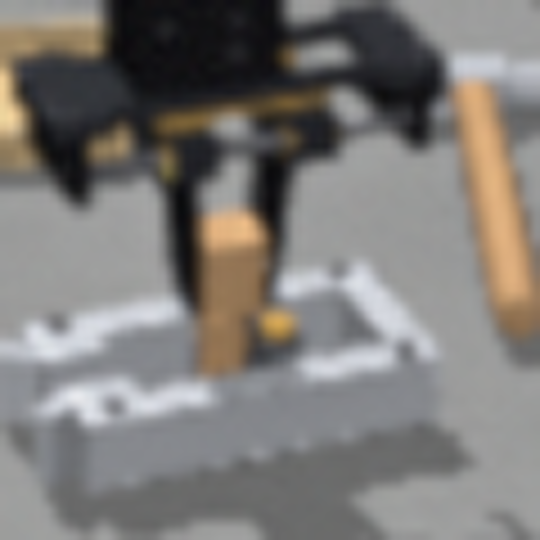

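The peg stands upright against the dark block, just before the brass screw (crop (275,325)). The force is about 7 N, so I'll press slightly more.

Call:
{"op": "jog_arm", "data": {
  "motion": [
    [[0.2,0.2,0],0],
    [[0.2,0.4,0],0],
    [[0.2,0.4,0],0]
  ]
}}

```text
t: 24.55
eef_pos: [591.6, -15.7, 82.4]
tcp_rot: [-3.138, -0.0, 1.654]
ft_force: [-8.6, 0.5, 1.9]
opening: 0.314
grip_force: 30.0
```

```bash
cat > f.py <<'E'
from h import *
F=[];P=[];M=[]
for i in range(4):
    read_camera("side"); s=state(); F.append(s["ft_force"]);P.append(s["eef_pos"]);M.append(s["moment"])
print(s["t"],np.mean(F,0).round(2),np.mean(P,0).round(2),np.mean(M,0).round(2),s["tcp_rot"].round(4),round(s["opening"],3))
E
python3 f.py
```

```text
24.75 [-8.75  0.24  2.14] [591.63 -15.66  82.37] [-0.12  1.93  0.08] [-3.1384e+00 -4.0000e-04  1.6541e+00] 0.314
```

Call:
{"op": "jog_arm", "data": {
  "motion": [
    [[0,0.1,0],0],
    [[0,0.1,0],0],
    [[0,0.1,0],0],
    [[0,0.1,0],0],
    [[0,0.1,0],0]
  ]
}}

```text
t: 25.25
eef_pos: [591.7, -15.6, 82.4]
tcp_rot: [-3.138, -0.0, 1.654]
ft_force: [-9.2, 0.8, 2.2]
opening: 0.313
grip_force: 30.0
```

Call:
{"op": "jog_arm", "data": {
  "motion": [
    [[0,0,0],0],
    [[0,0,0],0],
    [[0,0,0],0],
    [[0,0,0],0],
    [[0,0,0],0]
  ]
}}

```text
t: 25.75
eef_pos: [591.6, -15.7, 82.4]
tcp_rot: [-3.138, -0.0, 1.654]
ft_force: [-8.9, -0.7, 3.6]
opening: 0.314
grip_force: 30.0
```

```bash
python3 f.py
```

```text
25.95 [-8.41  0.29  2.3 ] [591.65 -15.66  82.37] [-0.09  2.02  0.07] [-3.1383e+00 -5.0000e-04  1.6541e+00] 0.318
```

Call:
{"op": "jog_arm", "data": {
  "motion": [
    [[0,0,0],0],
    [[0,0,0],0],
    [[0,0,0],0],
    [[0,0,0],0],
    [[0,0,0],0]
  ]
}}

```text
t: 26.45
eef_pos: [591.6, -15.7, 82.4]
tcp_rot: [-3.138, -0.0, 1.654]
ft_force: [-7.8, -0.2, 2.9]
opening: 0.313
grip_force: 30.0
```

```bash
python3 f.py
```

```text
26.65 [-8.94  0.    2.18] [591.65 -15.65  82.37] [-0.08  2.03  0.05] [-3.1383e+00 -4.0000e-04  1.6541e+00] 0.312
```

Call:
{"op": "jog_arm", "data": {
  "motion": [
    [[0,0.1,0],0],
    [[0,0.1,0],0],
    [[0,0.1,0],0],
    [[0,0.1,0],0],
    [[0,0.1,0],0]
  ]
}}

```text
t: 27.15
eef_pos: [591.7, -15.7, 82.4]
tcp_rot: [-3.138, -0.0, 1.654]
ft_force: [-9.3, 1.3, 2.2]
opening: 0.311
grip_force: 30.0
```

Call:
{"op": "jog_arm", "data": {
  "motion": [
    [[0,0,0],0],
    [[0,0,0],0],
    [[0,0,0],0],
    [[0,0,0],0],
    [[0,0,0],0]
  ]
}}

```text
t: 27.65
eef_pos: [591.7, -15.7, 82.4]
tcp_rot: [-3.138, -0.0, 1.654]
ft_force: [-8.7, -0.1, 2.3]
opening: 0.313
grip_force: 30.0
```

```bash
python3 f.py
```

```text
27.85 [-8.82 -0.28  2.67] [591.68 -15.65  82.38] [-0.11  2.1   0.05] [-3.1380e+00 -5.0000e-04  1.6541e+00] 0.315
```

Call:
{"op": "jog_arm", "data": {
  "motion": [
    [[0,0,0],0],
    [[0,0,0],0],
    [[0,0,0],0],
    [[0,0,0],0]
  ]
}}

```text
t: 28.25
eef_pos: [591.7, -15.6, 82.4]
tcp_rot: [-3.138, -0.0, 1.654]
ft_force: [-10.0, -0.2, 2.2]
opening: 0.315
grip_force: 30.0
```

Call:
{"op": "jog_arm", "data": {
  "motion": [
    [[0,-1,0],0],
    [[0,-2,0],0],
    [[0,-3,0],0],
    [[0,-4,0],0],
    [[0,-4,0],0]
  ]
}}

```text
t: 28.75
eef_pos: [589.6, -16.1, 82.9]
tcp_rot: [3.14, 0.0, 1.654]
ft_force: [0.1, -0.9, -0.1]
opening: 0.31
grip_force: 30.0
```

```bash
python3 f.py
```

```text
28.95 [-0.19  0.33 -0.57] [589.44 -16.08  82.81] [-0.09  0.05  0.02] [3.1410e+00 1.0000e-04 1.6537e+00] 0.314
```

Call:
{"op": "jog_arm", "data": {
  "motion": [
    [[-0.2,-6,0],0],
    [[-0.2,-14,0],0],
    [[-0.2,-22,0],0],
    [[-0.2,-30,0],0],
    [[-0.2,-34,0],0]
  ]
}}

```text
t: 29.45
eef_pos: [554.2, -19.0, 82.7]
tcp_rot: [-3.141, -0.0, 1.654]
ft_force: [-0.1, 0.5, 0.2]
opening: 0.314
grip_force: 30.0
```

Call:
{"op": "jog_arm", "data": {
  "motion": [
    [[0,-1,0],0],
    [[0,-2,0],0],
    [[0,-3,0],0],
    [[0,-4,0],0],
    [[0,-5,0],0]
  ]
}}

```text
t: 29.95
eef_pos: [550.2, -19.4, 82.6]
tcp_rot: [3.142, -0.0, 1.654]
ft_force: [0.1, 0.0, -0.3]
opening: 0.313
grip_force: 30.0
```

Call:
{"op": "jog_arm", "data": {
  "motion": [
    [[0,-1,0],0],
    [[0,-2,0],0],
    [[0,-3,0],0],
    [[0,-4,0],0],
    [[0,-5,0],0]
  ]
}}

```text
t: 30.45
eef_pos: [545.2, -19.8, 82.6]
tcp_rot: [3.142, -0.0, 1.654]
ft_force: [-0.2, -0.4, -0.7]
opening: 0.314
grip_force: 30.0
```

```bash
python3 f.py
```

```text
30.65 [ 0.21 -0.39 -1.  ] [545.18 -19.81  82.65] [-0.08  0.05 -0.01] [ 3.1415e+00 -1.0000e-04  1.6538e+00] 0.311
```

Free. I'll carry on back out through the gap.

Call:
{"op": "jog_arm", "data": {
  "motion": [
    [[0,-1,0],0],
    [[0,-3,0],0],
    [[0,-5,0],0],
    [[0,-7,0],0],
    [[0,-8,0],0]
  ]
}}

```text
t: 31.15
eef_pos: [537.0, -20.5, 82.6]
tcp_rot: [-3.142, -0.0, 1.654]
ft_force: [-0.0, -0.2, -0.8]
opening: 0.314
grip_force: 30.0
```

Call:
{"op": "jog_arm", "data": {
  "motion": [
    [[0,-2,0],0],
    [[0,-4,0],0],
    [[0,-6,0],0],
    [[0,-8,0],0],
    [[0,-10,0],0]
  ]
}}

```text
t: 31.65
eef_pos: [527.2, -21.3, 82.6]
tcp_rot: [3.141, -0.0, 1.654]
ft_force: [-0.4, 0.0, -0.6]
opening: 0.314
grip_force: 30.0
```

Call:
{"op": "jog_arm", "data": {
  "motion": [
    [[0,-2,0],0],
    [[0,-4,0],0],
    [[0,-6,0],0],
    [[0,-9,0],0],
    [[0,-12,0],0]
  ]
}}

```text
t: 32.15
eef_pos: [515.1, -22.3, 82.6]
tcp_rot: [3.142, -0.0, 1.654]
ft_force: [-0.3, -0.1, -0.5]
opening: 0.311
grip_force: 30.0
```

Call:
{"op": "jog_arm", "data": {
  "motion": [
    [[0,-6,0],0],
    [[0,-14,0],0],
    [[0,-25,0],0],
    [[0,-36,0],0],
    [[0,-46,0],0]
  ]
}}

```text
t: 32.65
eef_pos: [468.3, -26.1, 82.7]
tcp_rot: [-3.141, -0.0, 1.654]
ft_force: [-0.4, -0.6, -0.5]
opening: 0.315
grip_force: 30.0
```

Call:
{"op": "jog_arm", "data": {
  "motion": [
    [[0,-5,0],0],
    [[0,-10,-15],0],
    [[0,-10,-45],0],
    [[0,-10,-85],0],
    [[0,-10,-85],0]
  ]
}}

```text
t: 33.15
eef_pos: [461.0, -27.2, 171.4]
tcp_rot: [3.135, 0.002, 1.654]
ft_force: [0.9, 0.1, -0.5]
opening: 0.309
grip_force: 30.0
```

```bash
python3 - <<'E'
from h import *
plan(557,300,167.6,102.5)
E
```

```text
t 33.15 pos [461.  -27.2 171.4] rot [3.1348e+00 1.9000e-03 1.6538e+00] F [ 0.9  0.1 -0.5] open 0.309 | shift [318.2 122.8   3.8] turn -0.135
```

Call:
{"op": "jog_arm", "data": {
  "motion": [
    [[30,12,0],0],
    [[75,29,0],0],
    [[120,46,0],0],
    [[165,64,0],0],
    [[210,81,0],0]
  ]
}}

```text
t: 33.65
eef_pos: [522.9, 190.9, 166.9]
tcp_rot: [-3.141, 0.0, 1.654]
ft_force: [0.9, -1.0, -0.4]
opening: 0.317
grip_force: 30.0
```

Call:
{"op": "jog_arm", "data": {
  "motion": [
    [[45,17,0],0],
    [[80,31,0],0],
    [[100,39,0],0],
    [[109,42,0],0],
    [[109,42,0],0]
  ]
}}

```text
t: 34.15
eef_pos: [555.4, 301.5, 166.7]
tcp_rot: [-3.141, 0.0, 1.655]
ft_force: [-0.3, -0.1, -0.3]
opening: 0.314
grip_force: 30.0
```

Call:
{"op": "jog_arm", "data": {
  "motion": [
    [[0,0,30],0],
    [[0,0,60],0],
    [[0,0,75],0],
    [[0,0,75],0],
    [[0,0,75],0]
  ]
}}

```text
t: 34.65
eef_pos: [556.1, 300.7, 93.4]
tcp_rot: [3.141, -0.0, 1.653]
ft_force: [0.2, -0.1, -0.1]
opening: 0.312
grip_force: 30.0
```

```bash
python3 - <<'E'
from h import *
plan(558.7,300,83.6,94.76)
s=read_camera("side")
cv2.imwrite("pics/g.png",cv2.resize(s["img"][130:195,205:275],None,fx=8,fy=8,interpolation=cv2.INTER_CUBIC))
E
```

```text
t 34.65 pos [556.1 300.7  93.4] rot [ 3.1411e+00 -2.0000e-04  1.6531e+00] F [ 0.2 -0.1 -0.1] open 0.312 | shift [-0.9  2.5  9.8] turn -0.001
```

View pics/g.png

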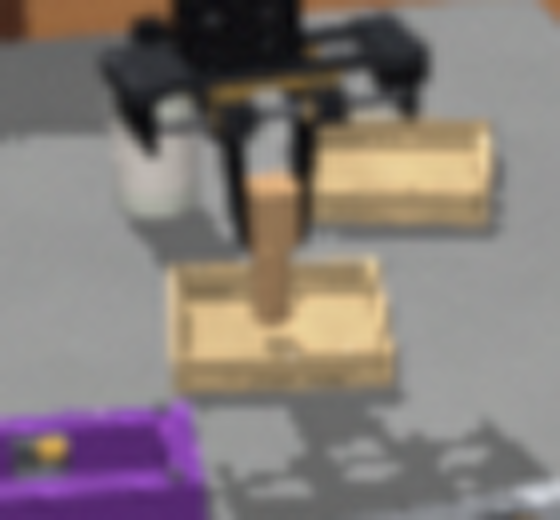

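The peg hangs upright over the middle of the right tray, its foot at crop (273,315). I'll lower it gently until it touches.

Call:
{"op": "jog_arm", "data": {
  "motion": [
    [[0,0,2],0],
    [[0,0,4],0],
    [[0,0,6],0],
    [[0,0,7],0],
    [[0,0,8],0]
  ]
}}

```text
t: 35.2
eef_pos: [555.7, 301.2, 84.6]
tcp_rot: [3.142, -0.0, 1.654]
ft_force: [0.4, -0.4, -1.7]
opening: 0.314
grip_force: 30.0
```

Call:
{"op": "jog_arm", "data": {
  "motion": [
    [[0,0,0.4],0],
    [[0,0,0.8],0],
    [[0,0,1.2],0],
    [[0,0,1.2],0]
  ]
}}

```text
t: 35.6
eef_pos: [555.7, 301.2, 83.6]
tcp_rot: [3.141, -0.0, 1.654]
ft_force: [-1.1, 1.0, 1.8]
opening: 0.319
grip_force: 30.0
```

```bash
python3 f.py
```

```text
35.8 [-0.52 -0.3   2.79] [555.7  301.2   83.63] [-0.16  0.27 -0.02] [ 3.1414e+00 -1.0000e-04  1.6538e+00] 0.317
```

Touching at 2.8 N. I'll release, then rise.

Call:
{"op": "jog_arm", "data": {
  "motion": [
    [[0,0,0],0],
    [[0,0,0],0],
    [[0,0,0],0],
    [[0,0,0],0],
    [[0,0,0],0]
  ],
  "grip": 0.2
}}

```text
t: 36.3
eef_pos: [555.7, 301.1, 83.4]
tcp_rot: [3.142, -0.0, 1.654]
ft_force: [0.5, 0.4, 0.1]
opening: 0.677
grip_force: 0.0
```

Call:
{"op": "jog_arm", "data": {
  "motion": [
    [[0,0,0],0],
    [[0,0,-10],0],
    [[0,0,-30],0],
    [[0,0,-60],0],
    [[0,0,-100],0]
  ]
}}

```text
t: 36.8
eef_pos: [555.1, 300.9, 184.0]
tcp_rot: [-3.139, 0.001, 1.654]
ft_force: [-0.1, 0.1, 0.0]
opening: 0.8
grip_force: 0.0
```

Call:
{"op": "jog_arm", "data": {
  "motion": [
    [[0,0,-40],0],
    [[0,0,-60],0],
    [[0,0,-60],0],
    [[0,0,-60],0]
  ]
}}

```text
t: 37.2
eef_pos: [555.4, 301.1, 243.7]
tcp_rot: [3.141, -0.0, 1.654]
ft_force: [-0.3, -0.2, 0.6]
opening: 0.798
grip_force: 0.0
```

```bash
python3 - <<'E'
from h import *
s=read_camera("side")
cv2.imwrite("pics/i.png",cv2.resize(s["img"][120:220,190:310],None,fx=6,fy=6,interpolation=cv2.INTER_CUBIC))
st=state(); print(st["t"],st["eef_pos"],st["opening"])
E
```

```text
37.25 [555.24599986 300.96066755 242.79034046] 0.8006419575770923
```

View pics/i.png

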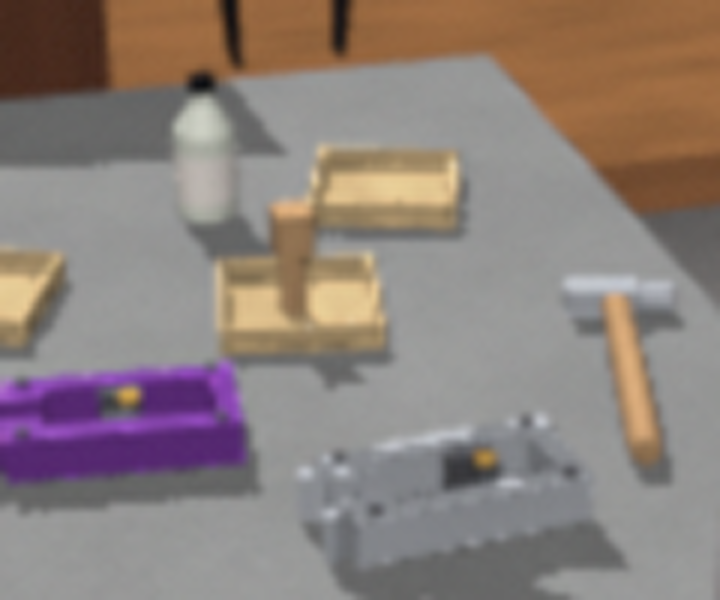

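The peg stands free and upright in the right tray (crop (295,260)). The gripper is well clear and the other things in view are undisturbed.

```bash
python3 -c "
from cell import job_done
print(job_done())"
```

```text
the job is handed in; nothing more can be done
None
```

The peg passed the go gap, was stopped by the no-go gap (leaned on at about 9 N for over a second), and now stands upright and released in the right-hand tray; the job is handed in, at about 37 s of the 64 s allowed.

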